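Change over the bar specimens at the inverted microscope

TASK

The round-bar specimen on the microscope stage has been examined, and someone has put the square-bar specimen away in the round nest and the flat-bar specimen in the square nest. Return the round and the square specimen each to the nest of its own shape, lying flat on the floor near the middle of the recess, and set the flat-bar specimen on the stage, centred over the hole; its own empty nest is free for parking on the way. Set every piece down gently with the polished face down as it lies now, and do not disturb the angle-section specimen in its nest or the objective canister.

Things in the scene. Friction and masses are not known exactly. Their poses are not given: they have to be found in the camera images.
- round: Specimen: plain steel disc cut from round bar, 38 mm diameter, 22 mm high, about 0.2 kg, polished on its underside; at the start on the microscope stage. Origin: centre of its underside, z up along its axis.
- square: Specimen: plain steel slice of square bar, 30 x 30 mm, 22 mm high, about 0.15 kg, polished on its underside; at the start in the round nest, turned at any angle. Origin: centre of its underside, x and y square to its sides, z up.
- flat: Specimen: plain steel slice of flat bar, 40 mm long (its x) by 18 mm wide (its y), 22 mm high, about 0.12 kg, polished on its underside; at the start in the square nest. Origin: centre of its underside, z up.
- angle: Bystander: loose plain steel slice of angle section (L-shaped from above, legs 40 mm long and 10 mm thick), 22 mm high, already in its own L-shaped nest (a plate like the others); must stay there. Origin: centre of the 40 x 40 mm outline, on the underside.
- nest_round: Grey plastic plate 80 x 80 x 10 mm, fixed to the bench, with a dark rubber-lined recess 5 mm deep (its floor is 5 mm above the bench) in the middle of its top; origin: centre of the plate's underside, below the recess centre; x and y along its edges, z up. Round recess 58 mm in diameter. Holds the square specimen at the start.
- nest_square: Grey plastic plate 80 x 80 x 10 mm, fixed to the bench, with a dark rubber-lined recess 5 mm deep (its floor is 5 mm above the bench) in the middle of its top; origin: centre of the plate's underside, below the recess centre; x and y along its edges, z up. Square recess 52 x 52 mm. Holds the flat specimen at the start.
- nest_flat: Grey plastic plate 80 x 80 x 10 mm, fixed to the bench, with a dark rubber-lined recess 5 mm deep (its floor is 5 mm above the bench) in the middle of its top; origin: centre of the plate's underside, below the recess centre; x and y along its edges, z up. Oblong recess 58 mm (x) by 34 mm (y). Empty at the start.
- stage: Black stage on top of the inverted microscope: a level fixed plate 200 x 200 mm, with a flush silver insert disc 110 mm across and a 14 mm black hole in its middle (under the round specimen at the start). Its top is 205 mm above the bench, open above. Origin: centre of the hole in the top face, z up, +y towards the eyepieces.
- microscope: Fixed microscope, 170 mm wide; origin on the bench below the stage's hole, axes as the stage's. Beside the stage a white tower begins at y = 117 mm, 240 mm high (black cap 270 mm, y 125 to 185); the eyepiece head beyond it, y 190 to 390 mm, rises to about 390 mm. On the other side the black lamp housing reaches to y = -290 mm, at most 150 mm high.
- canister: Bystander: loose objective canister, clear plastic with black screw cap, 43 mm diameter, 61 mm high, about 0.12 kg, standing among the nests. Origin: centre of its underside.

How it is judged:
By the outcome, as a careful person would: the job done as asked, in the order asked, and still so for the second after the job is handed in, with the robot touching nothing.
It also fails if it takes over 106 s, if anything falls off the work surface, if the arm or the gripper's body presses on something with over 40 N, if the wrist force passes 120 N, or if a joint passes its speed limit or range.

ROBOT

A 6-joint arm with a two-finger parallel gripper is mounted at the origin on the work surface. World frame = base frame: x ahead of the robot, y to its left, z up, the work surface at z = 0. Lengths are in m, angles in rad, forces in N, time in s.
With the tool pointing down it reaches from about 0.35 to 0.975 m from the base axis. Payload 17.4 kg.
Tool frame: the origin (TCP) lies at the very end of the fingers, on their centre line; the grasp point (between the pads) lies 19 mm behind it (ctrl.grip_depth is the z of the grasp point in the tool frame, in m); z points along the fingers, y is the line along which they close (so a half turn about z gives the same grasp; the last joint's range is limited). The gripper opens to 85 mm and grips with 20 to 120 N. Pads are 22 mm wide; open, the fingers measure 114 mm over their backs; the gripper's body (76 mm by 85 mm) begins 54 mm behind the grasp point. The pads swing forward as they close: fully open they stand 13 mm farther back than shut.
Start: joints at [-1.356, 0.116, 1.442, -0, 1.584, -0.038], TCP at [0.169, -0.654, 0.231] pointing down, gripper open.
Joint ranges: [-2.83, 2.83], [-0.83, 2.19], [0.07, 2.5], [-1.14, 4.28], [0.01, 3], [-2.97, 2.97]. Speed limits (rad/s): [1.89, 1.89, 2.22, 3.14, 3.14, 3.14].

INTERFACE

Orientations are given as a unit quaternion [x, y, z, w].
In Python, from plant import observe, read_camera, workorder, ctrl gives the robot as it stands. The module is installed in compiled form; this text tells all that it offers.
- The arm moves only by the tool move_arm, never from a script. Its argument "steps" is a list that holds one entry, the list of rows, each a list of 5 numbers: the shift along the tool's x, y, z in a scale on which 1.0 is 800 mm, then the turn about the tool's z in normalised numbers (1 is 45 degrees), then the opening, from -1 (shut) to 1 (fully open). In form: [[[dx, dy, dz, turn, grip], ...]]. A call has 1 to 10 rows; each row is the pose to reach, as a shift and turn from the pose commanded when the call began, along the tool's axes at that moment; what a row does not reach only later rows make up. A row lasts 1/12 s, in which the tool goes at most 41.7 mm and 7.16 degrees, less where a joint would pass 70% of its speed; a pose out of reach is approached as far as the arm can. A call with a gripper value outside its range is refused whole. The fingers move at their own pace and stop on an object; the grip force is fixed at half the most. Time passes only in rows, so rows that repeat a pose let the fingers close. It gives the time, the measured TCP pose, the force, the opening and the grip force at its end, in the units of the state.
- observe(): the state, without advancing time (a new reading comes with each control period).
- read_camera(name): name is "side" or "top" or "wrist"; returns a dict with "image" (400x640x3 uint8, blue, green, red), "fx", "fy", "cx", "cy" (pixels), "dist_coeffs" ([k1, k2, p1, p2, k3] as OpenCV has them; the pictures are not rectified), "xyz" and "orientation" of the camera in the world; the wrist camera has in their place "mount" (4x4, takes a point from camera to tool coordinates, whose origin is the TCP and whose axes are the flange's). Camera axes: x right, y up, looking along -z (the intrinsics and any distortion apply to the point x, -y, -z); pixel columns grow to the right and rows downward; lengths in m; the calibration is good to about 2 mm. A picture is of the moment at which its call begins: read the wrist's pose just before it. There is no depth.
- workorder.job_done(): hands the job in; it is judged then, once.
The state is a dict: "t": time; "joints": joint angles; "qvel": joint speeds; "joint_efforts": joint torques, N m; "eef_pos": TCP position; "eef_rot": TCP orientation; "wrist_force": force on the tool from outside, world axes, zero at the start; "moment": the same for the moment, N m; "width": finger opening in m; "gripper_force": force on a finger pad.
Only numpy, scipy, OpenCV 4.12 (cv2) and the standard library are available. Lean on these libraries where they do the work, as an engineer would, in place of code of your own. Each camera call takes 0.05 s, during which the arm holds its last target. There are 200 camera calls.

## Working session

There is one attempt and no reset: what is moved stays moved. The work goes in short steps, Python scripts to look and compute and a tool call to move; the robot and the scene stay as the last step left them, time stands still between calls to the robot, and variables do not carry over. Pictures are saved under pics/ and viewed, at most 17 in all, crops included, and the job is handed in when it is done.

Besides the shell and the picture viewer there is one more tool, called in YAML: its name, and indented under it one key for each argument. move_arm: Moves the arm, as the interface text tells. Its arguments: {"type":"object","properties":{"steps":{"type":"array","items":{"type":"array","items":{"type":"array","items":{"type":"number"}}}}},"required":["steps"]}

```bash
mkdir -p pics
cat > h.py <<'E'
import numpy as np, cv2
from scipy.spatial.transform import Rotation as R
from plant import observe, read_camera, workorder, ctrl
def cam(name):
    s=observe(); c=read_camera(name)
    if name=="wrist":
        T=np.eye(4);T[:3,:3]=R.from_quat(s["eef_rot"]).as_matrix();T[:3,3]=s["eef_pos"]
        M=T@np.array(c["mount"])
    else:
        M=np.eye(4);M[:3,:3]=R.from_quat(c["orientation"]).as_matrix();M[:3,3]=c["xyz"]
    c["M"]=M;c["K"]=np.array([[c["fx"],0,c["cx"]],[0,c["fy"],c["cy"]],[0,0,1.]]);c["d"]=np.array(c["dist_coeffs"],float)
    return c
def unproj(c,px,z):
    p=cv2.undistortPoints(np.array(px,float).reshape(-1,1,2),c["K"],c["d"]).reshape(-1,2)
    r=np.c_[p[:,0],-p[:,1],-np.ones(len(p))]@c["M"][:3,:3].T
    o=c["M"][:3,3]; return o+r*((z-o[2])/r[:,2])[:,None]
def proj(c,P):
    q=(np.array(P,float).reshape(-1,3)-c["M"][:3,3])@c["M"][:3,:3]
    q=q*[1,-1,-1]
    return cv2.projectPoints(q,np.zeros(3),np.zeros(3),c["K"],c["d"])[0].reshape(-1,2)
E
python3 - <<'E'
from h import *
s=observe();print({k:np.round(v,3) for k,v in s.items()},ctrl.grip_depth)
for n in ("top","wrist","side"):
    c=cam(n);cv2.imwrite(f"pics/{n}0.png",c["image"]);print(n,c["K"].round(1).tolist(),c["d"].round(3),c["M"].round(3).tolist())
E
```

```text
{'t': np.float64(0.0), 'joints': array([-1.356,  0.116,  1.442, -0.   ,  1.584, -0.038]), 'qvel': array([ 0.002, -0.001, -0.   ,  0.   ,  0.001,  0.001]), 'joint_efforts': array([-2.0000e-03, -7.3198e+01, -6.3249e+01, -0.0000e+00,  6.0000e-03,
       -0.0000e+00]), 'eef_pos': array([ 0.169, -0.653,  0.231]), 'eef_rot': array([ 0.992,  0.126, -0.   , -0.001]), 'wrist_force': array([-0.489,  0.193, -0.34 ]), 'moment': array([-0.001,  0.049, -0.03 ]), 'gripper_force': np.float64(0.0), 'width': np.float64(0.085)} -0.0187
top [[404.8, 0.0, 319.9], [0.0, 404.8, 205.5], [0.0, 0.0, 1.0]] [0.032 0.    0.    0.    0.   ] [[0.009, 0.997, -0.075, 0.433], [-1.0, 0.009, -0.004, -0.018], [-0.003, 0.075, 0.997, 1.335], [0.0, 0.0, 0.0, 1.0]]
wrist [[306.9, 0.0, 319.0], [0.0, 306.9, 200.6], [0.0, 0.0, 1.0]] [-0.059  0.     0.     0.     0.   ] [[0.25, 0.918, 0.307, 0.247], [-0.968, 0.237, 0.079, -0.633], [-0.001, -0.317, 0.948, 0.374], [0.0, 0.0, 0.0, 1.0]]
side [[443.5, 0.0, 317.9], [0.0, 443.5, 201.6], [0.0, 0.0, 1.0]] [-0.034  0.     0.     0.     0.   ] [[0.95, 0.191, -0.246, 0.226], [-0.311, 0.631, -0.711, -0.805], [0.02, 0.752, 0.659, 0.903], [0.0, 0.0, 0.0, 1.0]]
```

View pics/top0.png

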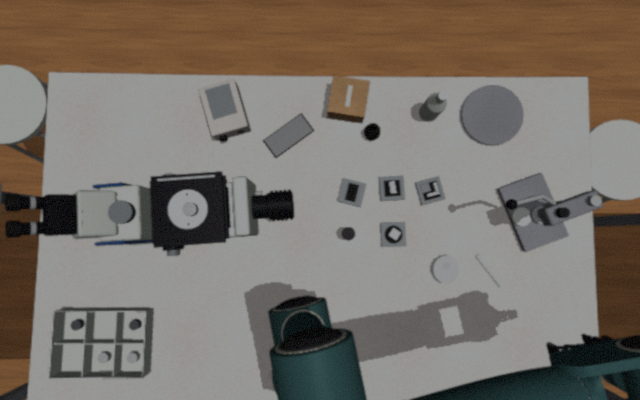

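View pics/wrist0.png

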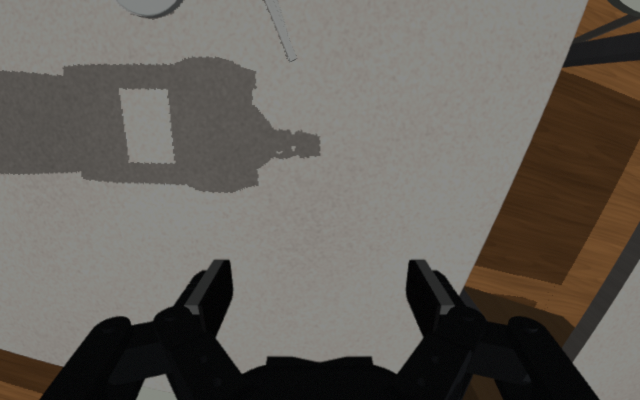

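The top view shows the flat nest (empty) at (351,192), the square nest holding the flat bar at (391,188), and the angle nest at (430,190). The round nest holding the square bar is at (393,234), the canister at (347,233) and the stage at (190,209). The wrist view shows only bare bench.

Run:
```python
from h import *
c=cam("top");im=c["image"]
a=cv2.resize(im[165:265,325:455],None,fx=6,fy=6,interpolation=cv2.INTER_CUBIC);cv2.imwrite("pics/topcrop.png",a[:600,:780])
for n,px,z in (("flatnest",(351,192),.01),("sqn",(391,188),.01),("ang",(430,190),.01),("rn",(393,234.5),.01),("can",(347,232),.061),("stage",(190,209),.205)):print(n,unproj(c,px,z).round(3))
s=cam("side");cv2.imwrite("pics/side0.png",s["image"])
```

```text
flatnest [[ 0.578 -0.115  0.01 ]]
sqn [[ 0.593 -0.246  0.01 ]]
ang [[ 0.587 -0.374  0.01 ]]
rn [[ 0.44  -0.252  0.01 ]]
can [[ 0.446 -0.099  0.061]]
stage [[0.505 0.349 0.205]]
```

View pics/topcrop.png

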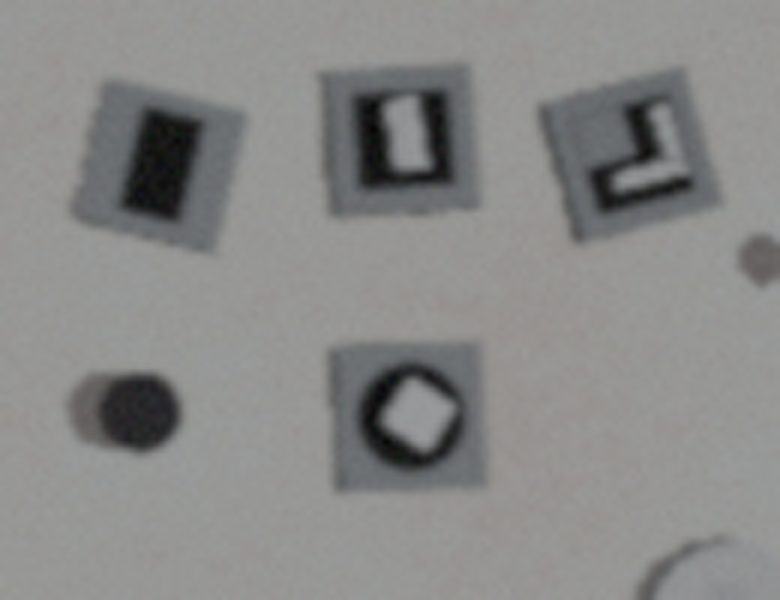

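View pics/side0.png

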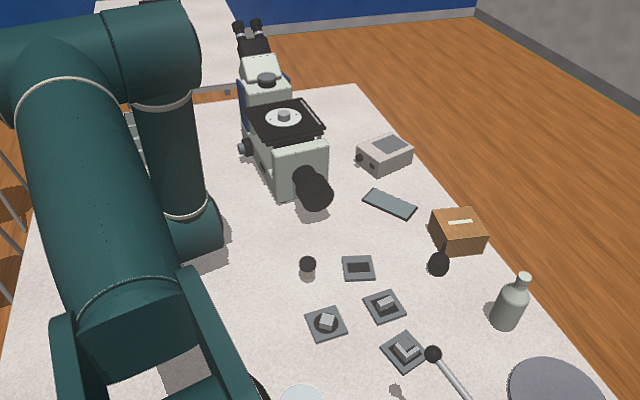

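View call.

The crop shows each piece sitting in its recess: the flat about 5–10° off the world x axis and the square at about 30°. The side view agrees and shows the round centred on the stage insert. Next I move the wrist camera over the nests.

Units first: shifts go in shares of 800 mm and turns go in shares of 45 degrees. So 35 cm / 80 = 0.4375, 31.5 cm / 80 = 0.3938.

move_arm:
  steps:
    - [[0.0438, -0.035, -0.0063, 0, 1], [0.0875, -0.07, -0.0125, 0, 1], [0.1313, -0.105, -0.0188, 0, 1], [0.175, -0.14, -0.025, 0, 1], [0.2188, -0.175, -0.025, 0, 1], [0.2625, -0.21, -0.025, 0, 1], [0.3063, -0.245, -0.025, 0, 1], [0.35, -0.28, -0.025, 0, 1], [0.3938, -0.315, -0.025, 0, 1], [0.4375, -0.35, -0.025, 0, 1]]

```text
t: 1.08
eef_pos: [0.4188, -0.3191, 0.2515]
eef_rot: [0.992, 0.126, 0.0, 0.0]
wrist_force: [-0.3, -0.5, 0.1]
width: 0.0857
gripper_force: 0.0
```

Scaled: 7.9 cm / 80 = 0.0988, 7 cm / 80 = 0.0875.

move_arm:
  steps:
    - [[0.0438, -0.035, 0, 0, 1], [0.0875, -0.07, 0, 0, 1], [0.0988, -0.07, 0, 0, 1], [0.0988, -0.07, 0, 0, 1], [0.0988, -0.07, 0, 0, 1]]

```text
t: 1.5
eef_pos: [0.4808, -0.2467, 0.2511]
eef_rot: [0.992, 0.127, -0.0, -0.0]
wrist_force: [-0.1, 0.0, 0.4]
width: 0.0856
gripper_force: 0.0
```

Run:
```python
from h import *
s=observe();print(s["t"],s["eef_pos"],s["eef_rot"],s["joints"])
c=cam("wrist");cv2.imwrite("pics/w1.png",c["image"])
import pickle;pickle.dump(c,open("w1.pkl","wb"))
```

```text
1.5 [ 0.48084495 -0.24669067  0.25108255] [ 9.91918549e-01  1.26875976e-01 -2.76344906e-04 -3.81324720e-05] [-5.21077191e-01 -1.83171290e-01  1.70161210e+00 -2.73319819e-04
  1.62363845e+00  7.95267028e-01]
```

View pics/w1.png

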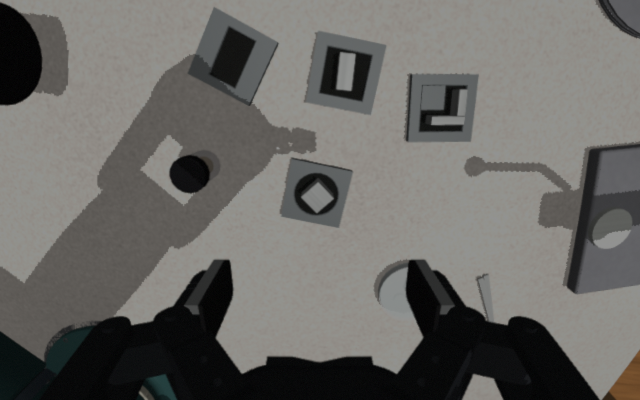

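The wrist view shows the flat nest around (233,55) in shadow, the square nest with the flat at (346,72), and the round nest with the square at (317,196). The canister is at (189,174) and the angle at (443,107). I'll fit poses from the plate corners and piece tops.

```bash
cat >> h.py <<'E'
def sub(c,px):
    g=cv2.cvtColor(c["image"],cv2.COLOR_BGR2GRAY)
    return cv2.cornerSubPix(g,np.array(px,np.float32).reshape(-1,1,2),(4,4),(-1,-1),(3,50,.01)).reshape(-1,2)
def rectfit(c,px,z,L,W,ref=True):
    """corners in image order; model L(x) x W(y); returns centre, yaw of x, rms"""
    q=unproj(c,sub(c,px) if ref else px,z)[:,:2];m0=np.array([[1,1],[1,-1],[-1,-1],[-1,1]])*[L/2,W/2]
    best=None
    for k in range(4):
        m=np.roll(m0,k,0);qc=q-q.mean(0);H=m.T@qc;th=np.arctan2(H[0,1]-H[1,0],H[0,0]+H[1,1])
        Rm=np.array([[np.cos(th),-np.sin(th)],[np.sin(th),np.cos(th)]]);e=np.sqrt(((m@Rm.T-qc)**2).sum(1).mean())
        if best is None or e<best[2]-1e-4: best=(q.mean(0),np.degrees(th),e)
    return best
def box(p,yaw,L,W,z):
    a=np.radians(yaw);m=np.array([[1,1],[1,-1],[-1,-1],[-1,1]])*[L/2,W/2]
    return np.c_[m@np.array([[np.cos(a),np.sin(a)],[-np.sin(a),np.cos(a)]])+p,np.full(4,z)]
def blob(c,seed,z,thr,lo=True):
    g=cv2.cvtColor(c["image"],cv2.COLOR_BGR2GRAY);m=(g>thr).astype(np.uint8)
    n,l=cv2.connectedComponents(m,connectivity=4);k=(l==l[int(seed[1]),int(seed[0])]).astype(np.uint8)
    ct=max(cv2.findContours(k,0,1)[0],key=len)[:,0].astype(float)
    w=unproj(c,ct,z)[:,:2]; return w,ct
E
python3 - <<'E'
from h import *
import pickle;c=pickle.load(open("w1.pkl","rb"))
N={"flatn":[(215,8),(278,42),(251,104),(190,70)],"sqn":[(318,32),(386,44),(371,114),(305,99)],"rn":[(290,159),(352,171),(340,227),(281,213)]}
im=c["image"].copy();im=cv2.resize(im,None,fx=4,fy=4,interpolation=cv2.INTER_CUBIC)
def draw(P,col):cv2.polylines(im,[np.int32(((proj(c,P)+.5)*4-.5)*8)],True,col,1,shift=3)
for n,p in N.items():
    f=rectfit(c,p,.01,.08,.08);print(n,f[0].round(4),round(f[1],1),"rms",f[2].round(4));draw(box(f[0],f[1],.08,.08,.01),(0,0,255))
g=cv2.cvtColor(c["image"],cv2.COLOR_BGR2GRAY)
print(g[72,325:372],g[196,290:345])
for n,s,L,W in (("flat",(346,68),.04,.018),("square",(317,194),.03,.03)):
    w,ct=blob(c,s,.027,110);r=cv2.minAreaRect((w*1000).astype(np.float32));print(n,r)
    a=r[2]+(90 if r[1][0]<r[1][1] else 0);draw(box(np.array(r[0])/1000,a,L,W,.027),(0,255,0))
cv2.imwrite("pics/w1o.png",im[0:960,720:1570][0:960:1][:, :].copy() if 0 else cv2.resize(im[0:960,720:1600],(550,600),interpolation=cv2.INTER_AREA))
E
```

```text
flatn [ 0.5796 -0.1175] -12.6 rms 0.0023
sqn [ 0.593  -0.2472] 4.6 rms 0.0018
rn [ 0.4424 -0.2519] 3.1 rms 0.0009
[ 20  20  17  20  19  20  19  15  13  11  12  18  55 110 135 140 139 137
 137 137 139 142 143 145 146 145 143 139  99  46  23  20  20  18  19  20
  19  17  19  21  19  20  28  57  88 102 104] [ 92  93  91  83  59  27  21  20  20  23  33  79 114 127 132 133 133 132
 131 130 130 131 132 131 130 130 132 134 135 134 134 133 133 133 133 132
 132 131 133 134 128 106  75  45  23  20  23  38  70  90  96  96  95  96
  96]
flat ((594.8154296875, -247.70997619628906), (38.45632553100586, 16.55202293395996), 8.780694961547852)
square ((444.0982360839844, -253.79702758789062), (28.319231033325195, 27.44841194152832), 57.62038040161133)
```

View pics/w1o.png

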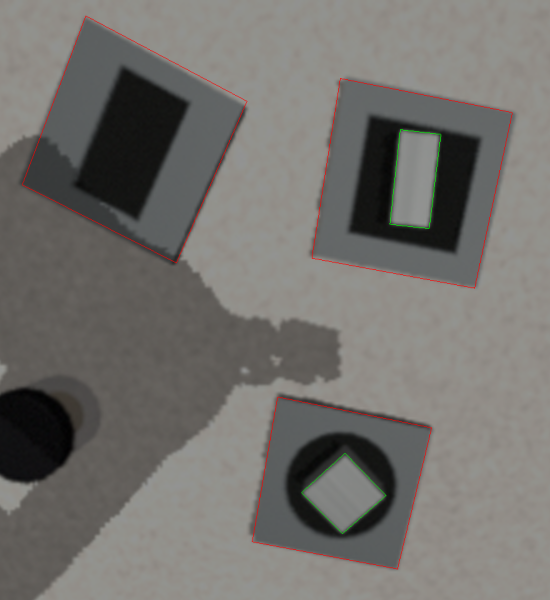

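The overlays fit well, so I have the flat at (0.595,-0.248) with yaw 8.8° and the square at (0.444,-0.254). First I pick up the flat and park it in its own nest.

```bash
cat >> h.py <<'E'
def goto(*targets):
    s=observe();Rt=R.from_quat(s["eef_rot"]).as_matrix();p=s["eef_pos"];yaw=np.degrees(np.arctan2(Rt[1,0],Rt[0,0]))
    for x,y,z,w in targets:
        d=Rt.T@(np.array([x,y,z])-p)*100;print("move cm",d.round(2),"turn",round((yaw-w+90)%180-90,1),"yaw",round(yaw,1),"j6",s["joints"][5].round(2))
E
python3 - <<'E'
from h import *
goto((.5948,-.2477,.06,8.8),(.5948,-.2477,.013,8.8))
E
```

```text
move cm [11.08  2.9  19.11] turn 5.7 yaw 14.5 j6 0.8
move cm [11.08  2.9  23.81] turn 5.7 yaw 14.5 j6 0.8
```

Scaled: 23.8 cm / 80 = 0.2975, 2.9 cm / 80 = 0.0363, 5.7 degrees / 45 = 0.1267.

move_arm:
  steps:
    - [[0.025, 0.0063, 0.0438, 0.0222, 1], [0.05, 0.0125, 0.0875, 0.0444, 1], [0.075, 0.0188, 0.1288, 0.0667, 1], [0.1, 0.0263, 0.1675, 0.0889, 1], [0.1188, 0.0313, 0.2025, 0.1111, 1], [0.1388, 0.0363, 0.2313, 0.1267, 1], [0.1388, 0.0363, 0.2563, 0.1267, 1], [0.1388, 0.0363, 0.275, 0.1267, 1], [0.1388, 0.0363, 0.2913, 0.1267, 1], [0.1388, 0.0363, 0.2975, 0.1267, 1]]

```text
t: 2.38
eef_pos: [0.594, -0.2479, 0.0115]
eef_rot: [0.997, 0.076, -0.001, -0.0]
wrist_force: [-1.0, -0.6, -0.1]
width: 0.0855
gripper_force: 0.0
```

move_arm:
  steps:
    - [[0, 0, 0, 0, 1], [0, 0, 0, 0, 0.5], [0, 0, 0, 0, 0], [0, 0, 0, 0, -0.4], [0, 0, 0, 0, -1], [0, 0, 0, 0, -1], [0, 0, 0, 0, -1], [0, 0, 0, 0, -1], [0, 0, 0, 0, -1], [0, 0, 0, 0, -1]]

```text
t: 3.22
eef_pos: [0.5956, -0.2474, 0.014]
eef_rot: [0.997, 0.077, 0.0, 0.0]
wrist_force: [-0.4, 1.2, 6.2]
width: 0.0163
gripper_force: 59.4
```

Run:
```python
from h import *
goto((.5948,-.2477,.06,8.8),(.5796,-.1175,.06,-12.6),(.5796,-.1175,.013,-12.6))
```

```text
move cm [-0.08  0.02 -4.6 ] turn -0.0 yaw 8.8 j6 0.98
move cm [  0.4  -13.08  -4.61] turn 21.4 yaw 8.8 j6 0.98
move cm [  0.4  -13.09   0.09] turn 21.4 yaw 8.8 j6 0.98
```

Scaled: -12.5 cm / 80 = -0.1563, -11 cm / 80 = -0.1375, 21.4 degrees / 45 = 0.4756.

move_arm:
  steps:
    - [[0, 0, -0.0063, 0, -1], [0, 0, -0.0188, 0, -1], [0, 0, -0.0375, 0, -1], [0, 0, -0.0625, 0, -1], [0, -0.0125, -0.075, 0, -1], [0, -0.0375, -0.075, 0.1111, -1], [0.0013, -0.0688, -0.075, 0.2222, -1], [0.0025, -0.1063, -0.075, 0.3556, -1], [0.0038, -0.1375, -0.075, 0.4756, -1], [0.005, -0.1563, -0.075, 0.4756, -1]]

```text
t: 4.05
eef_pos: [0.5797, -0.1206, 0.0742]
eef_rot: [0.994, -0.112, 0.0, -0.0]
wrist_force: [0.8, -0.0, -1.0]
width: 0.0165
gripper_force: 58.6
```

Scaled: -0.6 cm / 80 = -0.0075.

move_arm:
  steps:
    - [[0, -0.0075, 0, 0, -1], [0, -0.0075, 0, 0, -1], [0, -0.0075, 0, 0, -1]]

```text
t: 4.3
eef_pos: [0.5818, -0.1176, 0.0737]
eef_rot: [0.994, -0.109, 0.0, 0.0]
wrist_force: [0.6, 0.2, -0.9]
width: 0.0163
gripper_force: 58.7
```

Run:
```python
from h import *
goto((.5796,-.1175,.03,-12.6),(.5796,-.1175,.014,-12.6))
s=observe();print(s["eef_pos"],s["width"],s["wrist_force"])
c=cam("wrist");im=c["image"]
cv2.imwrite("pics/w2.png",cv2.resize(im[140:400,150:500],None,fx=2,fy=2,interpolation=cv2.INTER_CUBIC))
```

```text
move cm [-0.22  0.03  4.37] turn 0.1 yaw -12.5 j6 1.55
move cm [-0.22  0.03  5.97] turn 0.1 yaw -12.5 j6 1.55
[ 0.58180419 -0.11763732  0.07367435] 0.016304227443734873 [ 0.56611343  0.17071669 -0.85777555]
```

View pics/w2.png

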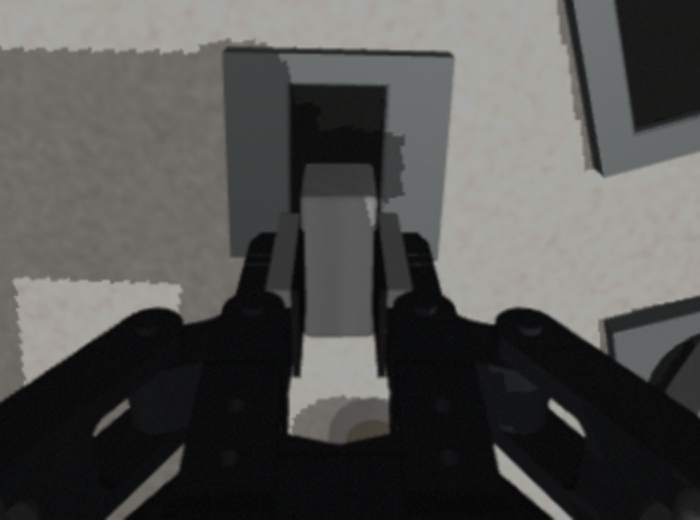

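The flat is held level and lines up with the oblong recess. I lower it and release slowly.

Scaled: 5.9 cm / 80 = 0.0738, 5.8 cm / 80 = 0.0725, 0.1 degrees / 45 = 0.0022.

move_arm:
  steps:
    - [[-0.0013, 0, 0.0188, 0.0022, -1], [-0.0025, 0, 0.0375, 0.0022, -1], [-0.0025, 0, 0.0538, 0.0022, -1], [-0.0025, 0, 0.0625, 0.0022, -1], [-0.0025, 0, 0.0675, 0.0022, -1], [-0.0025, 0, 0.0706, 0.0022, -1], [-0.0025, 0, 0.0725, 0.0022, -1], [-0.0025, 0, 0.0738, 0.0022, -1], [-0.0025, 0, 0.0738, 0.0022, -1]]

```text
t: 5.1
eef_pos: [0.5798, -0.117, 0.0147]
eef_rot: [0.994, -0.111, 0.0, 0.0]
wrist_force: [-0.4, -0.1, -0.6]
width: 0.0162
gripper_force: 58.6
```

Scaled: 0.1 cm / 80 = 0.0013, 0.05 cm / 80 = 0.0006.

move_arm:
  steps:
    - [[0, 0, 0.0006, 0, -1], [0, 0, 0.0013, 0, -1], [0, 0, 0.0013, 0, -1]]

```text
t: 5.35
eef_pos: [0.5798, -0.1169, 0.014]
eef_rot: [0.994, -0.111, 0.0, 0.0]
wrist_force: [-2.1, 0.5, 4.3]
width: 0.0164
gripper_force: 59.3
```

Scaled: -8 cm / 80 = -0.1, -6 cm / 80 = -0.075.

move_arm:
  steps:
    - [[0, 0, 0, 0, -0.5], [0, 0, 0, 0, 0], [0, 0, 0, 0, 0.5], [0, 0, 0, 0, 1], [0, 0, 0, 0, 1], [0, 0, -0.0125, 0, 1], [0, 0, -0.0375, 0, 1], [0, 0, -0.075, 0, 1], [0, 0, -0.1, 0, 1], [0, 0, -0.1, 0, 1]]

```text
t: 6.18
eef_pos: [0.5814, -0.1173, 0.099]
eef_rot: [0.994, -0.111, 0.003, 0.0]
wrist_force: [0.7, 0.3, 1.4]
width: 0.0856
gripper_force: 0.0
```

Run:
```python
from h import *
goto((.4441,-.2538,.06,-32.4),(.4441,-.2538,.013,-32.4))
c=cam("wrist");cv2.imwrite("pics/w3.png",c["image"])
```

```text
move cm [-10.41  16.33   3.83] turn 19.7 yaw -12.7 j6 1.55
move cm [-10.45  16.33   8.53] turn 19.7 yaw -12.7 j6 1.55
```

View pics/w3.png

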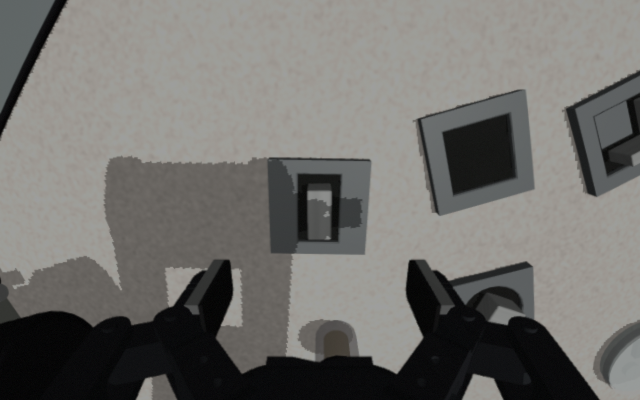

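The flat lies in its own nest at (319,211) and the square nest at (480,155) is empty. Next is the square bar.

Scaled: 16.3 cm / 80 = 0.2038, 16.1 cm / 80 = 0.2013, 19.7 degrees / 45 = 0.4378.

move_arm:
  steps:
    - [[-0.025, 0.04, 0, 0.0889, 1], [-0.05, 0.08, 0, 0.1778, 1], [-0.0775, 0.12, 0, 0.2667, 1], [-0.1038, 0.16, 0.0063, 0.3556, 1], [-0.13, 0.2013, 0.0188, 0.4378, 1], [-0.13, 0.2038, 0.0563, 0.4378, 1], [-0.13, 0.2038, 0.0813, 0.4378, 1], [-0.13, 0.2038, 0.0975, 0.4378, 1], [-0.13, 0.2038, 0.1063, 0.4378, 1], [-0.13, 0.2038, 0.1063, 0.4378, 1]]

```text
t: 7.07
eef_pos: [0.4418, -0.2523, 0.0069]
eef_rot: [0.96, -0.279, -0.001, -0.0]
wrist_force: [-0.4, 0.2, -0.9]
width: 0.0854
gripper_force: 0.0
```

move_arm:
  steps:
    - [[0, 0, 0, 0, 0.7], [0, 0, 0, 0, 0.3], [0, 0, 0, 0, 0], [0, 0, 0, 0, -0.2], [0, 0, 0, 0, -0.6], [0, 0, 0, 0, -1], [0, 0, 0, 0, -1], [0, 0, 0, 0, -1], [0, 0, 0, 0, -1]]

```text
t: 7.82
eef_pos: [0.4427, -0.2532, 0.0092]
eef_rot: [0.96, -0.279, 0.001, 0.0]
wrist_force: [-1.0, 1.9, 6.9]
width: 0.0288
gripper_force: 60.3
```

Run:
```python
from h import *
goto((.593,-.2472,.08,4.6),(.593,-.2472,.014,4.6))
```

```text
move cm [12.37 -8.56 -7.06] turn -37.0 yaw -32.4 j6 1.57
move cm [12.37 -8.56 -0.46] turn -37.0 yaw -32.4 j6 1.57
```

Scaled: 12.4 cm / 80 = 0.155, 10.5 cm / 80 = 0.1313, -37 degrees / 45 = -0.8222.

move_arm:
  steps:
    - [[0, 0, -0.0063, 0, -1], [0, 0, -0.0188, 0, -1], [0, 0, -0.0375, 0, -1], [0, 0, -0.0625, 0, -1], [0.0125, -0.0125, -0.0813, -0.1111, -1], [0.0375, -0.0313, -0.0875, -0.2444, -1], [0.0688, -0.0525, -0.0875, -0.4, -1], [0.1, -0.0725, -0.0875, -0.5556, -1], [0.1313, -0.0925, -0.0875, -0.6889, -1], [0.155, -0.1075, -0.0875, -0.8222, -1]]

```text
t: 8.65
eef_pos: [0.595, -0.2466, 0.079]
eef_rot: [0.999, 0.043, 0.0, 0.0]
wrist_force: [0.1, -0.3, -1.6]
width: 0.0287
gripper_force: 59.4
```

move_arm:
  steps:
    - [[0, 0, 0, 0, -1], [0, 0, 0, 0, -1], [0, 0, 0, 0, -1]]

```text
t: 8.9
eef_pos: [0.5926, -0.2468, 0.0785]
eef_rot: [0.999, 0.039, -0.0, -0.0]
wrist_force: [-0.1, 0.5, -0.9]
width: 0.0287
gripper_force: 59.4
```

Run:
```python
from h import *
goto((.593,-.2472,.0095,4.6))
s=observe();print(s["eef_pos"],s["width"],s["wrist_force"])
c=cam("wrist");im=c["image"]
cv2.imwrite("pics/w4.png",cv2.resize(im[140:400,150:500],None,fx=2,fy=2,interpolation=cv2.INTER_CUBIC))
```

```text
move cm [0.04 0.04 6.9 ] turn -0.1 yaw 4.5 j6 1.06
[ 0.59255877 -0.24679672  0.07850492] 0.02870465824744856 [-0.13372148  0.49232953 -0.91190837]
```

View pics/w4.png

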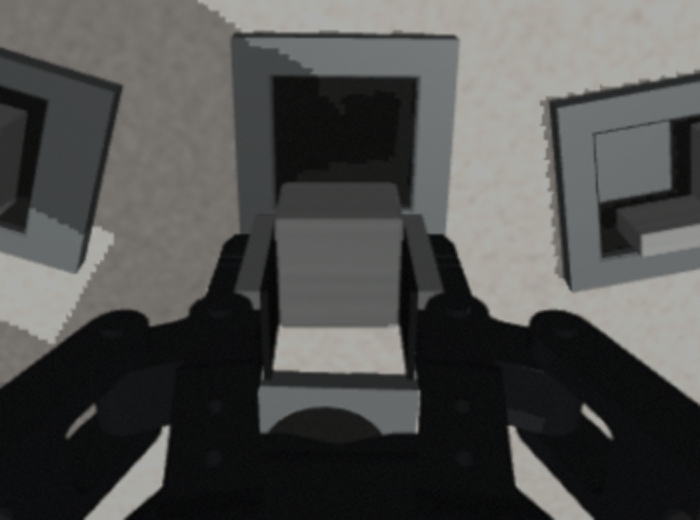

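The square is held squarely and its yaw matches the recess. The recess centre appears about 2 mm to the right of the piece, so I shift 1.5 mm and lower.

Scaled: 6.85 cm / 80 = 0.0856, 0.15 cm / 80 = 0.0019, -0.1 degrees / 45 = -0.0022.

move_arm:
  steps:
    - [[0, 0.0013, 0.025, -0.0022, -1], [0, 0.0019, 0.05, -0.0022, -1], [0, 0.0019, 0.0663, -0.0022, -1], [0, 0.0019, 0.075, -0.0022, -1], [0, 0.0019, 0.08, -0.0022, -1], [0, 0.0019, 0.0831, -0.0022, -1], [0, 0.0019, 0.085, -0.0022, -1], [0, 0.0019, 0.0856, -0.0022, -1], [0, 0.0019, 0.0856, -0.0022, -1]]

```text
t: 9.7
eef_pos: [0.5934, -0.2485, 0.0104]
eef_rot: [0.999, 0.041, 0.0, 0.0]
wrist_force: [0.4, -0.8, -1.6]
width: 0.0288
gripper_force: 59.4
```

Scaled: 0.05 cm / 80 = 0.0006.

move_arm:
  steps:
    - [[0, 0, 0.0006, 0, -1], [0, 0, 0.0006, 0, -1]]

```text
t: 9.87
eef_pos: [0.5933, -0.2484, 0.0097]
eef_rot: [0.999, 0.041, 0.0, 0.0]
wrist_force: [-0.5, 0.0, -1.2]
width: 0.0289
gripper_force: 59.4
```

Scaled: 0.06 cm / 80 = 0.0008, 0.03 cm / 80 = 0.0004.

move_arm:
  steps:
    - [[0, 0, 0.0004, 0, -1], [0, 0, 0.0008, 0, -1], [0, 0, 0.0008, 0, -1]]

```text
t: 10.12
eef_pos: [0.5932, -0.2484, 0.0092]
eef_rot: [0.999, 0.041, 0.0, 0.0]
wrist_force: [-2.2, 1.4, 4.8]
width: 0.0285
gripper_force: 60.2
```

Scaled: -16 cm / 80 = -0.2, -12 cm / 80 = -0.15.

move_arm:
  steps:
    - [[0, 0, 0, 0, -0.3], [0, 0, 0, 0, 0], [0, 0, 0, 0, 0.4], [0, 0, 0, 0, 1], [0, 0, 0, 0, 1], [0, 0, -0.0125, 0, 1], [0, 0, -0.05, 0, 1], [0, 0, -0.1, 0, 1], [0, 0, -0.15, 0, 1], [0, 0, -0.2, 0, 1]]

```text
t: 10.95
eef_pos: [0.5927, -0.2482, 0.1713]
eef_rot: [0.999, 0.041, 0.0, 0.0]
wrist_force: [0.6, -0.8, -0.4]
width: 0.0854
gripper_force: 0.0
```

Scaled: -11 cm / 80 = -0.1375, -10 cm / 80 = -0.125.

move_arm:
  steps:
    - [[-0.025, -0.0125, -0.0438, 0, 1], [-0.05, -0.025, -0.0875, 0, 1], [-0.075, -0.0375, -0.125, 0, 1], [-0.1, -0.05, -0.1375, 0, 1], [-0.1, -0.05, -0.1375, 0, 1], [-0.1, -0.05, -0.1375, 0, 1]]

```text
t: 11.45
eef_pos: [0.5097, -0.2149, 0.2806]
eef_rot: [0.999, 0.041, 0.001, 0.001]
wrist_force: [0.4, -0.0, -0.3]
width: 0.0856
gripper_force: 0.0
```

Run:
```python
from h import *
import pickle
goto((.505,.30,.32,0),(.505,.349,.32,0))
c=cam("wrist");pickle.dump(c,open("w5.pkl","wb"));cv2.imwrite("pics/w5.png",c["image"])
```

```text
move cm [  3.74 -51.35  -4.01] turn 4.7 yaw 4.7 j6 1.04
move cm [  4.14 -56.23  -4.01] turn 4.7 yaw 4.7 j6 1.04
```

View pics/w5.png

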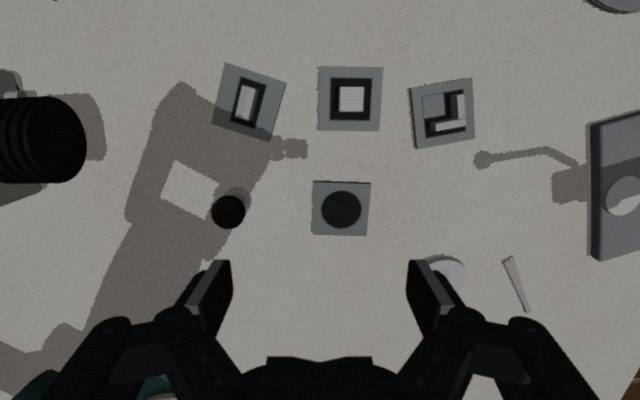

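The square sits centred in its own nest at (351,99), the flat is parked at (246,101), and the round nest at (341,209) is empty. Next I refine those fits and move to the stage.

Run:
```python
from h import *
import pickle;c=pickle.load(open("w5.pkl","rb"))
for n,p in {"rn":[(313,181),(370,183),(367,236),(311,233)],"sqn":[(318,67),(382,67),(380,131),(318,130)]}.items():
    f=rectfit(c,p,.01,.08,.08);print(n,f[0].round(4),round(f[1],1),f[2].round(4))
for n,s in (("flat",(247,103)),("square",(351,97))):
    w,ct=blob(c,s,.027,75 if n=="flat" else 110);print(n,cv2.minAreaRect((w*1000).astype(np.float32)))
g=255-cv2.cvtColor(c["image"],cv2.COLOR_BGR2GRAY);c2=dict(c);c2["image"]=cv2.cvtColor(g,cv2.COLOR_GRAY2BGR)
w,ct=blob(c2,(341,209),.01,255-60);print("recess",cv2.minEnclosingCircle((w*1000).astype(np.float32)))
goto((.44,.345,.36,4.7))
```

```text
rn [ 0.4435 -0.2516] 2.9 0.0013
sqn [ 0.5938 -0.2468] 4.0 0.0018
flat ((579.8152465820312, -117.45243835449219), (17.788686752319336, 38.9849967956543), 77.68064880371094)
square ((594.5004272460938, -248.59034729003906), (27.32836151123047, 28.358558654785156), 4.943249702453613)
recess ((442.54302978515625, -252.44839477539062), 28.967195510864258)
move cm [ -2.4  -56.38  -8.11] turn -0.0 yaw 4.7 j6 1.04
```

Scaled: -39 cm / 80 = -0.4875, -35 cm / 80 = -0.4375.

move_arm:
  steps:
    - [[0, -0.0375, -0.025, 0, 1], [-0.0013, -0.085, -0.05, 0, 1], [-0.0038, -0.135, -0.0688, 0, 1], [-0.005, -0.185, -0.0813, 0, 1], [-0.0075, -0.2363, -0.0875, 0, 1], [-0.01, -0.2875, -0.0938, 0, 1], [-0.0125, -0.3375, -0.1, 0, 1], [-0.015, -0.3875, -0.1, 0, 1], [-0.0175, -0.4375, -0.1, 0, 1], [-0.02, -0.4875, -0.1, 0, 1]]

```text
t: 12.33
eef_pos: [0.4621, 0.1745, 0.3578]
eef_rot: [0.999, 0.041, -0.001, 0.0]
wrist_force: [0.6, 0.1, -0.5]
width: 0.0852
gripper_force: 0.0
```

Scaled: -17.4 cm / 80 = -0.2175, -15 cm / 80 = -0.1875.

move_arm:
  steps:
    - [[-0.0025, -0.05, 0, 0, 1], [-0.005, -0.1, 0, 0, 1], [-0.0075, -0.15, 0, 0, 1], [-0.01, -0.1875, 0, 0, 1], [-0.01, -0.2175, 0, 0, 1], [-0.01, -0.2175, 0, 0, 1], [-0.01, -0.2175, 0, 0, 1]]

```text
t: 12.92
eef_pos: [0.4403, 0.3464, 0.3569]
eef_rot: [0.999, 0.042, -0.001, 0.001]
wrist_force: [0.5, -0.8, -0.3]
width: 0.0851
gripper_force: 0.0
```

Run:
```python
from h import *
import pickle
s=observe();print(s["eef_pos"],s["joints"])
c=cam("wrist");pickle.dump(c,open("w6.pkl","wb"));cv2.imwrite("pics/w6.png",c["image"])
```

```text
[0.44026105 0.34643366 0.35694408] [ 6.21182077e-01 -1.37047661e-01  1.49149716e+00 -4.87170848e-05
  1.79014565e+00  2.10824041e+00]
```

View pics/w6.png

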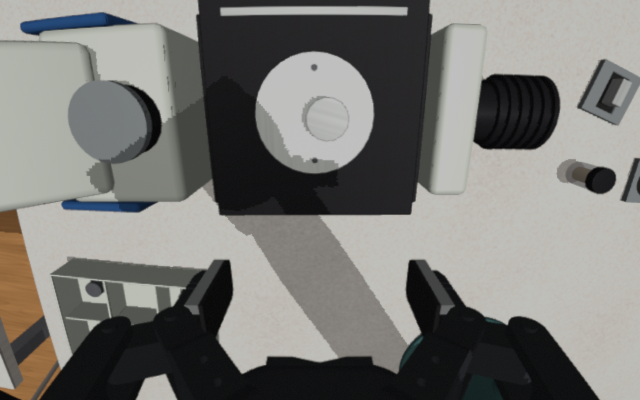

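The insert disc is centred at about (315,112), and the top of the round is at about (326,118), slightly off the hole.

Run:
```python
from h import *
import pickle;c=pickle.load(open("w6.pkl","rb"))
w,ct=blob(c,(280,75),.205,60);h=cv2.convexHull((w*1000).astype(np.float32))
print("insert",cv2.minEnclosingCircle(h),cv2.fitEllipse(h))
print("screws",unproj(c,[(314,67),(314,160)],.205).mean(0))
g=cv2.GaussianBlur(cv2.cvtColor(c["image"],cv2.COLOR_BGR2GRAY),(3,3),0)[80:160,280:370]
print("hough",[unproj(c,[(q[0]+280,q[1]+80)],.227)[0].round(4).tolist()+[q[2]] for q in cv2.HoughCircles(g,cv2.HOUGH_GRADIENT,1,20,param1=60,param2=8,minRadius=19,maxRadius=24)[0][:2]])
r=unproj(c,[(326.5,118)],.227)[0];print("manual",r)
# stage yaw: front edge corners
q=unproj(c,[(219,214),(411,215)],.205);d=q[0]-q[1];print("edge",q.round(4),np.degrees(np.arctan2(d[1],d[0])))
goto((r[0],r[1],.26,4.7),(r[0],r[1],.212,4.7))
```

```text
insert ((505.3954162597656, 356.0123596191406), 56.14460754394531) ((505.5777282714844, 355.9892272949219), (110.98931884765625, 111.76605987548828), 167.01454162597656)
screws [0.50533021 0.35616087 0.205     ]
hough [[0.5047, 0.3458, 0.227, np.float32(23.4)]]
manual [0.50519628 0.34502273 0.227     ]
edge [[0.3991 0.4464 0.205 ]
 [0.4145 0.2482 0.205 ]] 94.42853671177653
move cm [6.47 0.57 9.73] turn 0.0 yaw 4.7 j6 2.11
move cm [ 6.48  0.57 14.53] turn 0.0 yaw 4.7 j6 2.11
```

Scaled: 9.7 cm / 80 = 0.1213, 8.7 cm / 80 = 0.1088.

move_arm:
  steps:
    - [[0.0188, 0.0013, 0.0313, 0, 1], [0.0375, 0.0038, 0.0625, 0, 1], [0.0563, 0.005, 0.09, 0, 1], [0.075, 0.0063, 0.1088, 0, 1], [0.0813, 0.0075, 0.1213, 0, 1], [0.0813, 0.0075, 0.1213, 0, 1], [0.0813, 0.0075, 0.1213, 0, 1], [0.0813, 0.0075, 0.1213, 0, 1]]

```text
t: 13.63
eef_pos: [0.5053, 0.3443, 0.2632]
eef_rot: [0.999, 0.041, 0.001, -0.0]
wrist_force: [-0.5, -1.0, 0.7]
width: 0.0851
gripper_force: 0.0
```

Run:
```python
from h import *
goto((.505,.3455,.211,4.7))
```

```text
move cm [-0.02 -0.11  5.22] turn -0.0 yaw 4.7 j6 2.05
```

move_arm:
  steps:
    - [[0, -0.0013, 0.0188, 0, 1], [0, -0.0013, 0.0375, 0, 1], [0, -0.0013, 0.0525, 0, 1], [0, -0.0013, 0.0625, 0, 1], [0, -0.0013, 0.065, 0, 1], [0, -0.0013, 0.065, 0, 1], [0, -0.0013, 0.065, 0, 1]]

```text
t: 14.22
eef_pos: [0.5054, 0.3455, 0.21]
eef_rot: [0.999, 0.041, 0.0, -0.0]
wrist_force: [0.4, 0.0, 0.1]
width: 0.0855
gripper_force: 0.0
```

move_arm:
  steps:
    - [[0, 0, 0, 0, 0.6], [0, 0, 0, 0, 0.3], [0, 0, 0, 0, 0.05], [0, 0, 0, 0, -0.1], [0, 0, 0, 0, -0.3], [0, 0, 0, 0, -1], [0, 0, 0, 0, -1], [0, 0, 0, 0, -1], [0, 0, 0, 0, -1]]

```text
t: 14.97
eef_pos: [0.5055, 0.3455, 0.2104]
eef_rot: [0.999, 0.041, 0.0, -0.0]
wrist_force: [0.0, -0.4, 5.6]
width: 0.0356
gripper_force: 60.2
```

Run:
```python
from h import *
goto((.505,.3455,.33,4.7),(.443,-.252,.30,4.7),(.443,-.252,.08,4.7))
```

```text
move cm [-4.000e-02 -1.000e-02 -1.196e+01] turn -0.0 yaw 4.7 j6 2.05
move cm [-11.1   59.04  -9.  ] turn -0.0 yaw 4.7 j6 2.05
move cm [-11.12  59.05  13.  ] turn -0.0 yaw 4.7 j6 2.05
```

Scaled: -13 cm / 80 = -0.1625, -12.5 cm / 80 = -0.1563.

move_arm:
  steps:
    - [[0, 0, -0.005, 0, -1], [0, 0, -0.015, 0, -1], [0, 0, -0.0338, 0, -1], [0, 0, -0.0625, 0, -1], [0, 0, -0.1, 0, -1], [0, 0, -0.1375, 0, -1], [0, 0.0188, -0.1563, 0, -1], [-0.0025, 0.0563, -0.1625, 0, -1], [-0.0063, 0.1038, -0.1625, 0, -1], [-0.01, 0.1538, -0.1625, 0, -1]]

```text
t: 15.8
eef_pos: [0.507, 0.2209, 0.3406]
eef_rot: [0.999, 0.042, 0.0, -0.0]
wrist_force: [1.2, 0.0, -2.6]
width: 0.0358
gripper_force: 60.2
```

Run:
```python
from h import *
s=observe();print(s["width"],s["gripper_force"]);goto((.443,-.252,.30,4.7),(.443,-.252,.08,4.7))
```

```text
0.03576693927606278 60.227859020233154
move cm [-10.31  46.59   4.05] turn 0.1 yaw 4.8 j6 1.85
move cm [-10.33  46.59  26.05] turn 0.1 yaw 4.8 j6 1.85
```

Scaled: 40 cm / 80 = 0.5, 36 cm / 80 = 0.45.

move_arm:
  steps:
    - [[-0.0075, 0.05, 0, 0, -1], [-0.0175, 0.1, 0, 0, -1], [-0.0288, 0.15, 0, 0, -1], [-0.04, 0.2, 0, 0, -1], [-0.0513, 0.25, 0, 0, -1], [-0.0625, 0.3, 0, 0, -1], [-0.075, 0.35, 0, 0, -1], [-0.0875, 0.4, 0.0063, 0, -1], [-0.1, 0.45, 0.0188, 0, -1], [-0.1125, 0.5, 0.0375, 0, -1]]

```text
t: 16.63
eef_pos: [0.4496, -0.1835, 0.3122]
eef_rot: [0.999, 0.041, 0.001, 0.001]
wrist_force: [2.0, 0.4, -2.1]
width: 0.036
gripper_force: 60.2
```

Scaled: 22.5 cm / 80 = 0.2813, 21 cm / 80 = 0.2625.

move_arm:
  steps:
    - [[-0.0088, 0.0375, 0.0375, 0, -1], [-0.0163, 0.0688, 0.075, 0, -1], [-0.0163, 0.0813, 0.125, 0, -1], [-0.0163, 0.0825, 0.175, 0, -1], [-0.0163, 0.0825, 0.225, 0, -1], [-0.0163, 0.0825, 0.2625, 0, -1], [-0.0163, 0.0825, 0.2813, 0, -1], [-0.0163, 0.0825, 0.2813, 0, -1], [-0.0163, 0.0825, 0.2813, 0, -1]]

```text
t: 17.38
eef_pos: [0.4429, -0.2481, 0.0862]
eef_rot: [0.999, 0.041, -0.0, -0.0]
wrist_force: [0.6, -0.8, -0.5]
width: 0.0355
gripper_force: 60.3
```

Run:
```python
from h import *
s=observe();print(s["eef_pos"],s["width"],s["gripper_force"]);goto((.443,-.252,.0105,4.7))
c=cam("wrist");im=c["image"]
cv2.imwrite("pics/w7.png",cv2.resize(im[140:400,150:500],None,fx=2,fy=2,interpolation=cv2.INTER_CUBIC))
```

```text
[ 0.44294028 -0.24813589  0.08621861] 0.035545386833671005 60.278964042663574
move cm [-0.02  0.39  7.57] turn -0.0 yaw 4.7 j6 0.93
```

View pics/w7.png

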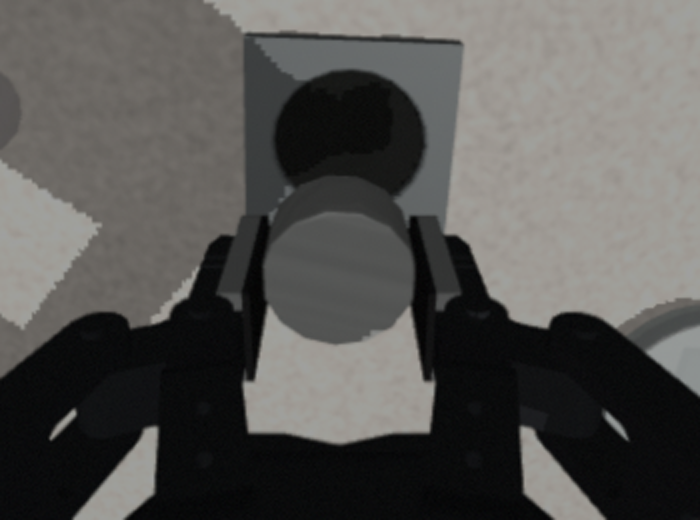

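The round is held level, and the recess centre is about 4 mm to the right, matching the calculation. I lower it with that shift.

Scaled: 7.5 cm / 80 = 0.0938, 1.5 cm / 80 = 0.0188.

move_arm:
  steps:
    - [[0, 0.0025, 0.0188, 0, -1], [0, 0.005, 0.0438, 0, -1], [0, 0.005, 0.0625, 0, -1], [0, 0.005, 0.0763, 0, -1], [0, 0.005, 0.085, 0, -1], [0, 0.005, 0.09, 0, -1], [0, 0.005, 0.0925, 0, -1], [0, 0.005, 0.0931, 0, -1], [0, 0.005, 0.0938, 0, -1], [0, 0.005, 0.0938, 0, -1]]

```text
t: 18.27
eef_pos: [0.4439, -0.252, 0.0113]
eef_rot: [0.999, 0.041, 0.0, 0.0]
wrist_force: [-0.1, 0.3, -1.6]
width: 0.0357
gripper_force: 60.3
```

Scaled: 0.08 cm / 80 = 0.001, 0.04 cm / 80 = 0.0005.

move_arm:
  steps:
    - [[0, 0, 0.0005, 0, -1], [0, 0, 0.001, 0, -1], [0, 0, 0.001, 0, -1]]

```text
t: 18.52
eef_pos: [0.4438, -0.252, 0.0104]
eef_rot: [0.999, 0.041, 0.0, 0.0]
wrist_force: [-1.9, 0.6, 3.9]
width: 0.036
gripper_force: 60.8
```

Scaled: -14 cm / 80 = -0.175, -12 cm / 80 = -0.15.

move_arm:
  steps:
    - [[0, 0, 0, 0, -0.1], [0, 0, 0, 0, 0.1], [0, 0, 0, 0, 0.4], [0, 0, 0, 0, 1], [0, 0, 0, 0, 1], [0, 0, -0.0125, 0, 1], [0, 0, -0.05, 0, 1], [0, 0, -0.1, 0, 1], [0, 0, -0.15, 0, 1], [0, 0, -0.175, 0, 1]]

```text
t: 19.35
eef_pos: [0.4444, -0.2524, 0.1558]
eef_rot: [0.999, 0.041, 0.002, 0.001]
wrist_force: [0.2, 0.1, 1.0]
width: 0.0856
gripper_force: 0.0
```

Scaled: 6 cm / 80 = 0.075, -5 cm / 80 = -0.0625, 17 degrees / 45 = 0.3778.

move_arm:
  steps:
    - [[0.025, -0.0188, -0.025, 0.0667, 1], [0.05, -0.0375, -0.05, 0.1333, 1], [0.075, -0.0625, -0.0625, 0.2222, 1], [0.075, -0.0625, -0.0625, 0.3111, 1], [0.075, -0.0625, -0.0625, 0.3778, 1], [0.075, -0.0625, -0.0625, 0.3778, 1], [0.075, -0.0625, -0.0625, 0.3778, 1]]

```text
t: 19.93
eef_pos: [0.4992, -0.1971, 0.2004]
eef_rot: [0.994, -0.106, 0.0, 0.0]
wrist_force: [-0.6, 0.2, -0.0]
width: 0.0852
gripper_force: 0.0
```

Run:
```python
from h import *
goto((.5798,-.1175,.08,-12.3),(.5798,-.1175,.0135,-12.3))
c=cam("wrist");cv2.imwrite("pics/w8.png",c["image"])
```

```text
move cm [ 6.19 -9.49 12.04] turn 0.1 yaw -12.2 j6 1.36
move cm [ 6.19 -9.49 18.69] turn 0.1 yaw -12.2 j6 1.36
```

View pics/w8.png

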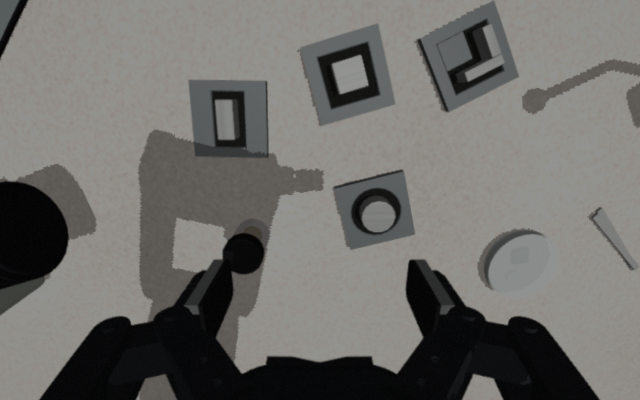

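Both the round and the square sit in their own nests. I'll check how far off-centre the round is and get the flat's exact pose.

Run:
```python
from h import *
c=cam("wrist");s=observe();print(s["eef_pos"])
w,_=blob(c,(379,218),.027,100);print("round",cv2.minEnclosingCircle((w*1000).astype(np.float32)))
w,_=blob(c,(228,120),.027,110);print("flat",cv2.minAreaRect((w*1000).astype(np.float32)))
w,_=blob(c,(350,74),.027,110);print("sq",cv2.minAreaRect((w*1000).astype(np.float32)))
for n,p in {"rn":[(334,186),(402,170),(415,234),(349,249)],"sqn":[(301,46),(378,24),(395,104),(320,125)],"fn":[(190,80),(266,82),(268,157),(196,156)]}.items():
    f=rectfit(c,p,.01,.08,.08);print(n,f[0].round(4),round(f[1],1),f[2].round(4))
g=255-c["image"];c2=dict(c);c2["image"]=g
w,_=blob(c2,(362,200),.01,195);print("recess",cv2.minEnclosingCircle((w*1000).astype(np.float32)))
goto((.5798,-.1175,.08,-12.3))
```

```text
[ 0.49909333 -0.19729516  0.20012385]
round ((443.00213623046875, -252.15921020507812), 18.227062225341797)
flat ((579.5007934570312, -117.45838165283203), (16.144954681396484, 37.52825927734375), 77.7421646118164)
sq ((594.2566528320312, -248.68630981445312), (28.823205947875977, 28.792631149291992), 4.443382740020752)
rn [ 0.4431 -0.2521] 3.1 0.0011
sqn [ 0.5934 -0.2473] 4.3 0.0017
fn [ 0.5783 -0.117 ] -13.5 0.0007
recess ((442.351318359375, -252.53004455566406), 28.96677017211914)
move cm [ 6.2  -9.51 12.01] turn 0.1 yaw -12.2 j6 1.36
```

Both sit within about 1–2 mm of centre. Now I pick up the flat for the stage.

Scaled: 18.6 cm / 80 = 0.2325, 6.2 cm / 80 = 0.0775.

move_arm:
  steps:
    - [[0.0188, -0.03, 0.0313, 0, 1], [0.0375, -0.06, 0.0625, 0, 1], [0.0575, -0.09, 0.1, 0, 1], [0.0775, -0.1188, 0.1375, 0, 1], [0.0775, -0.1188, 0.15, 0, 1], [0.0775, -0.1188, 0.1813, 0, 1], [0.0775, -0.1188, 0.2063, 0, 1], [0.0775, -0.1188, 0.225, 0, 1], [0.0775, -0.1188, 0.2325, 0, 1], [0.0775, -0.1188, 0.2325, 0, 1]]

```text
t: 20.87
eef_pos: [0.5793, -0.1178, 0.0127]
eef_rot: [0.994, -0.107, -0.001, -0.0]
wrist_force: [0.5, -0.7, -0.4]
width: 0.0855
gripper_force: 0.0
```

move_arm:
  steps:
    - [[0, 0, 0, 0, 1], [0, 0, 0, 0, 0.5], [0, 0, 0, 0, 0], [0, 0, 0, 0, -0.4], [0, 0, 0, 0, -0.6], [0, 0, 0, 0, -1], [0, 0, 0, 0, -1], [0, 0, 0, 0, -1], [0, 0, 0, 0, -1], [0, 0, 0, 0, -1]]

```text
t: 21.7
eef_pos: [0.5804, -0.1177, 0.0144]
eef_rot: [0.994, -0.107, 0.0, 0.0]
wrist_force: [-1.8, -0.0, 5.8]
width: 0.0164
gripper_force: 59.3
```

Run:
```python
from h import *
goto((.5055,.356,.33,-12.3),(.5055,.356,.26,4.4))
```

```text
move cm [-17.4  -44.68 -31.58] turn -0.0 yaw -12.3 j6 1.54
move cm [-17.4  -44.68 -24.58] turn -16.7 yaw -12.3 j6 1.54
```

Scaled: -27.5 cm / 80 = -0.3438, -24.5 cm / 80 = -0.3063.

move_arm:
  steps:
    - [[0, 0, -0.0063, 0, -1], [0, 0, -0.0188, 0, -1], [0, 0, -0.04, 0, -1], [0, 0, -0.075, 0, -1], [0, 0, -0.1188, 0, -1], [0, 0, -0.1625, 0, -1], [0, 0, -0.2125, 0, -1], [-0.0063, -0.0125, -0.2625, 0, -1], [-0.0125, -0.0313, -0.3063, 0, -1], [-0.025, -0.0625, -0.3438, 0, -1]]

```text
t: 22.53
eef_pos: [0.571, -0.065, 0.2925]
eef_rot: [0.994, -0.108, 0.001, 0.0]
wrist_force: [0.8, 0.7, -0.1]
width: 0.0165
gripper_force: 58.7
```

Scaled: -35 cm / 80 = -0.4375, -31.8 cm / 80 = -0.3975, -16.7 degrees / 45 = -0.3711.

move_arm:
  steps:
    - [[-0.015, -0.0375, -0.025, -0.0222, -1], [-0.0325, -0.0813, -0.0438, -0.0667, -1], [-0.05, -0.1275, -0.0625, -0.1111, -1], [-0.0675, -0.1725, -0.0688, -0.1556, -1], [-0.085, -0.2175, -0.0688, -0.2, -1], [-0.1025, -0.2625, -0.0688, -0.2444, -1], [-0.12, -0.3075, -0.0688, -0.2889, -1], [-0.1375, -0.3525, -0.0688, -0.3333, -1], [-0.155, -0.3975, -0.0688, -0.3711, -1], [-0.17, -0.4375, -0.0688, -0.3711, -1]]

```text
t: 23.37
eef_pos: [0.5119, 0.3086, 0.3447]
eef_rot: [0.999, 0.04, 0.0, -0.0]
wrist_force: [0.5, -0.2, -0.9]
width: 0.0165
gripper_force: 58.7
```

move_arm:
  steps:
    - [[0, 0, 0, 0, -1], [0, 0, 0, 0, -1], [0, 0, 0, 0, -1]]

```text
t: 23.62
eef_pos: [0.5129, 0.3062, 0.3443]
eef_rot: [0.999, 0.038, 0.0, 0.0]
wrist_force: [-0.1, -0.4, -1.3]
width: 0.016
gripper_force: 58.8
```

Run:
```python
from h import *
import pickle
s=observe();print(s["eef_pos"],s["width"],s["gripper_force"]);goto((.5055,.356,.26,4.4))
c=cam("wrist");pickle.dump(c,open("w9.pkl","wb"));cv2.imwrite("pics/w9.png",c["image"])
```

```text
[0.51287848 0.30622092 0.34431958] 0.016026816489478735 58.813369274139404
move cm [-0.35 -5.02  8.43] turn 0.0 yaw 4.4 j6 1.99
```

View pics/w9.png

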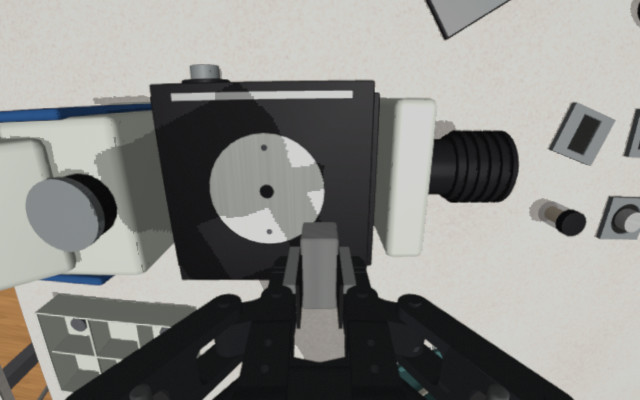

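The hole is at (266,191) and clear, with the flat held level at (319,270).

Run:
```python
from h import *
import pickle;c=pickle.load(open("w9.pkl","rb"))
c2=dict(c);c2["image"]=255-c["image"]
w,ct=blob(c2,(266,191),.205,180);(x,y),r=cv2.minEnclosingCircle((w*1000).astype(np.float32));print("hole",x,y,r)
w,ct=blob(c,(230,190),.205,60);h=cv2.convexHull((w*1000).astype(np.float32));print("insert",cv2.fitEllipse(h))
g=cv2.cvtColor(c["image"],cv2.COLOR_BGR2GRAY)
print(g[225:330:2,319],g[270,290:350])
goto((x/1000,y/1000,.26,4.4))
```

```text
hole 505.1879577636719 356.2418212890625 6.443631172180176
insert ((430.170166015625, 331.3628845214844), (135.46310424804688, 284.14874267578125), 108.29867553710938)
[ 80  80  82  80  80  84  85 111 119 121 121 121 121 121 121 121 121 121
 121 121 121 121 121 121 121 121 121 121 120 121 121 121 121 121 120 121
 120 121 121 121 121 119 137 145 146 149 146 144 147 146 150 148 148] [ 78  79  78  79  79  78  67  42  20  18  17  25  68 106 121 122 122 122
 121 120 119 119 118 118 118 117 118 119 120 121 122 123 124 124 124 125
 125 125 124 124 124 124 123 122 121 107  69  26  15  17  20  41  66  78
  79  79  80  79  79  79]
move cm [-0.41 -5.1   8.43] turn -0.0 yaw 4.4 j6 1.99
```

Scaled: 9.4 cm / 80 = 0.1175, -5.1 cm / 80 = -0.0638.

move_arm:
  steps:
    - [[-0.0013, -0.0188, 0.0125, 0, -1], [-0.0025, -0.0413, 0.0313, 0, -1], [-0.0038, -0.0588, 0.0563, 0, -1], [-0.005, -0.0638, 0.0813, 0, -1], [-0.005, -0.0638, 0.105, 0, -1], [-0.005, -0.0638, 0.1175, 0, -1], [-0.005, -0.0638, 0.1175, 0, -1], [-0.005, -0.0638, 0.1175, 0, -1], [-0.005, -0.0638, 0.1175, 0, -1]]

```text
t: 24.42
eef_pos: [0.5056, 0.3569, 0.2514]
eef_rot: [0.999, 0.038, 0.001, -0.0]
wrist_force: [-0.1, -0.1, -1.2]
width: 0.0161
gripper_force: 58.8
```

Run:
```python
from h import *
import pickle
c=pickle.load(open("w9.pkl","rb"));q=unproj(c,[(319,238.5),(319,308.3)],.3569);print("piece rel TCP",q-[.51288,.30622,0])
s=observe();print(s["eef_pos"]);goto((.5053,.3561,.2145,4.4))
```

```text
piece rel TCP [[ 0.01865009  0.00134083  0.3569    ]
 [-0.02066591 -0.00168128  0.3569    ]]
[0.50560314 0.35688127 0.2513908 ]
move cm [-0.04  0.08  3.69] turn -0.1 yaw 4.3 j6 2.07
```

Scaled: 3.65 cm / 80 = 0.0456, 0.08 cm / 80 = 0.001.

move_arm:
  steps:
    - [[0.0003, 0.0006, 0.01, 0, -1], [0.0004, 0.001, 0.0213, 0, -1], [0.0004, 0.001, 0.0313, 0, -1], [0.0004, 0.001, 0.0388, 0, -1], [0.0004, 0.001, 0.0425, 0, -1], [0.0004, 0.001, 0.0444, 0, -1], [0.0004, 0.001, 0.0456, 0, -1], [0.0004, 0.001, 0.0456, 0, -1], [0.0004, 0.001, 0.0456, 0, -1]]

```text
t: 25.17
eef_pos: [0.5054, 0.3562, 0.2144]
eef_rot: [0.999, 0.038, 0.0, -0.0]
wrist_force: [-4.2, -3.1, 7.7]
width: 0.0163
gripper_force: 59.8
```

Scaled: 0.06 cm / 80 = 0.0008, 0.03 cm / 80 = 0.0004.

move_arm:
  steps:
    - [[0, 0, 0.0004, 0, -1], [0, 0, 0.0008, 0, -1], [0, 0, 0.0008, 0, -1]]

```text
t: 25.42
eef_pos: [0.5054, 0.3562, 0.2144]
eef_rot: [0.999, 0.038, 0.0, -0.0]
wrist_force: [-6.2, -4.9, 10.5]
width: 0.0163
gripper_force: 60.5
```

move_arm:
  steps:
    - [[0, 0, -0.0013, 0, -1], [0, 0, -0.0013, 0, -0.6], [0, 0, -0.0013, 0, -0.4], [0, 0, -0.0013, 0, 0], [0, 0, -0.0013, 0, 0.6], [0, 0, -0.0013, 0, 1], [0, 0, -0.0063, 0, 1], [0, 0, -0.025, 0, 1], [0, 0, -0.0563, 0, 1], [0, 0, -0.1, 0, 1]]

```text
t: 26.25
eef_pos: [0.505, 0.3559, 0.2927]
eef_rot: [0.999, 0.038, -0.001, 0.001]
wrist_force: [0.2, 0.6, 0.5]
width: 0.0854
gripper_force: 0.0
```

Scaled: -6.5 cm / 80 = -0.0813, -6 cm / 80 = -0.075.

move_arm:
  steps:
    - [[-0.0125, 0, -0.0375, 0, 1], [-0.0375, 0, -0.0625, 0, 1], [-0.0625, 0.0063, -0.075, 0, 1], [-0.075, 0.0125, -0.0813, 0, 1], [-0.075, 0.0125, -0.0813, 0, 1], [-0.075, 0.0125, -0.0813, 0, 1], [-0.075, 0.0125, -0.0813, 0, 1]]

```text
t: 26.83
eef_pos: [0.4469, 0.3417, 0.3569]
eef_rot: [0.999, 0.038, -0.0, 0.0]
wrist_force: [0.8, -0.3, -1.4]
width: 0.0855
gripper_force: 0.0
```

Run:
```python
from h import *
s=observe();print(s["eef_pos"],s["wrist_force"],s["t"])
c=cam("wrist");cv2.imwrite("pics/w10.png",c["image"])
im=c["image"];q=proj(c,box(np.array([.5053,.3561]),4.4,.04,.018,.227));print(q.round(1).tolist(),proj(c,[[.5053,.3561,.227]]))
```

```text
[0.44690106 0.34168379 0.35694202] [ 0.80820118 -0.26422564 -1.44583379] 26.8333
[[296.5, 100.5], [317.6, 100.5], [317.7, 147.5], [297.4, 147.5]] [[307.30666664 124.47303153]]
```

View pics/w10.png

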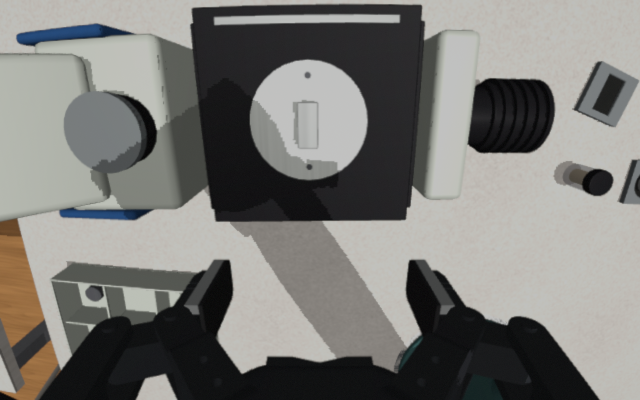

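The flat's top face spans about (297–319, 100–148), within about 1 px (1 mm) of the predicted outline centred on the hole, and the arm is clear. I'm handing in the job.

```bash
python3 -c "
from plant import workorder;print(workorder.job_done())"
```

```text
the job is handed in; nothing more can be done
None
```

The job is handed in: the round and square specimens lie within about 2 mm of the centres of their own nests, the flat specimen is within about 1 mm of centre over the stage hole, and the arm never came near the angle specimen or the canister (27 s of the 106 s used).

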